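# Put away the spare parts tub under the multimeter

## Robot

A 7-joint arm with a two-finger parallel gripper is mounted at the origin on the work surface. World frame = base frame: x ahead of the robot, y to its left, z up, the work surface at z = 0. Lengths are in m, angles in rad, forces in N, time in s.
With the tool pointing down it reaches from about 0.425 to 0.925 m from the base axis. Payload 6.8 kg.
Tool frame: the origin (TCP) lies at the very end of the fingers, on their centre line; the grasp point (between the pads) lies 19 mm behind it; z points along the fingers, y is the line along which they close (so a half turn about z gives the same grasp; the last joint's range is limited). The gripper opens to 85 mm and grips with 20 to 120 N. Pads are 22 mm wide; open, the fingers measure 114 mm over their backs; the gripper's body (76 mm by 85 mm) begins 54 mm behind the grasp point. The pads swing forward as they close: fully open they stand 13 mm farther back than shut.
Start: joints at [1.078, 0.477, 0.022, 1.555, -0.011, 1.109, -0.083], TCP at [0.253, -0.626, 0.231] pointing down, gripper open.
Joint ranges: [-2.96, 2.96], [-0.34, 2.1], [-1.41, 1.46], [0.24, 2.44], [-1.37, 4.51], [0.17, 1.92], [-2.96, 2.96]. Speed limits (rad/s): [2.39, 2.39, 3.14, 3.14, 3.14, 3.14, 3.14].

## Interface

Orientations are given as a rotation vector (axis times angle).
In Python, from bench import r gives the robot as it stands. The module is installed in compiled form; this text tells all that it offers.
- The arm moves only by the tool servo_tool, never from a script. Its argument "commands" is a list of rows, each a list of 7 numbers: the turn, a rotation vector about the world's x, y, z in degrees, then the shift along the world's x, y, z in mm, then the closure, from 0 (fully open) to 1 (shut). A call has 1 to 5 rows; each row is the pose to reach, as a shift and turn from the pose commanded when the call began; what a row does not reach only later rows make up. A row lasts 1/12 s, in which the tool goes at most 41.7 mm and 7.16 degrees, less where a joint would pass 70% of its speed; a pose out of reach is approached as far as the arm can. A call with a gripper value outside its range is refused whole. The fingers move at their own pace and stop on an object; "force" is the grip in N (left out, the last holds). Time passes only in rows, so rows that repeat a pose let the fingers close. It gives the time, the measured TCP pose, the force, the opening and the grip force at its end, in the units of the state.
- r.get_obs(): the state, without advancing time (a new reading comes with each control period).
- r.grab_frame(name): name is "side" or "top"; returns (picture, depth): 420x560x3 uint8, blue, green, red; 420x560 float32, m along the optical axis (not along the pixel's ray), 0 where there is no reading.
- r.camera_info(name): a dict with "vertical_fov" (degrees; the focal length in pixels is half the picture's height over the tangent of half this angle, whatever the lens; pixels are square), "cx", "cy" (the principal point, pixels), "cam_to_world" (4x4, takes a point from camera to world coordinates). Camera axes: x right, y up, looking along -z (the intrinsics and any distortion apply to the point x, -y, -z); pixel columns grow to the right and rows downward; lengths in m; the calibration is good to about 2 mm. A picture is of the moment at which its call begins. camera_info takes no time and is no camera call.
- r.hand_in(): hands the job in; it is judged then, once.
The state is a dict: "clock": time; "joints": joint angles; "qvel": joint speeds; "tau": joint torques, N m; "tcp_pos": TCP position; "orientation": TCP orientation; "contact_force": force on the tool from outside, world axes, zero at the start; "moment": the same for the moment, N m; "grip_width": finger opening in m; "gripper_force": force on a finger pad.
Only numpy, scipy, OpenCV 4.12 (cv2) and the standard library are available. Lean on these libraries where they do the work, as an engineer would, in place of code of your own. Each camera call takes 0.05 s, during which the arm holds its last target. There are 200 camera calls.

## Task

Tidy the repair bench. First lift the yellow multimeter off the blue tub in the wooden carrier and lay it gently, face up, on the green mat; then bring the other blue tub out of the grey rack (its sides are boxed in, but its front pull tab is free), stand it on the bench clear of the rack and let go of it; take it again so that your grip clears the end boards, and nest it fully home, straight and the same way round, in the blue tub in the carrier. Drop nothing, and leave the red tub and everything else where they are.

Things in the scene. Friction and masses are not known exactly. Their poses are not given: they have to be found in the camera images.
- meter: yellow handheld multimeter with a black face on top, 130 long (its x) x 50 wide (its y) x 28 high; about 0.3 kg. Origin: centre of the underside. It starts lying across the mouth of base_tub, sticking out on both sides.
- mat: fixed green mat on the bench, 200 (its x) x 140 (its y) x 3 thick. Origin: centre of the underside; z up.
- rack: fixed grey rack, open to the front (-x) and above, no floor: three upright walls along x (x -62 to +70 mm), 10 thick, 64 high, at y = -84, 0, +84 mm; back wall 80 high at x = 69 mm. Two lanes, 74 wide, centred at y = -42 and +42 mm; a tub stands on the bench in each, tab to the front. Origin: at bench height, between the lanes.
- blue_tub: blue open tub in one lane of the rack (either one), to be moved; 120 long (x) x 60 wide (y) x 60 high. Tapered foot, outside 101 x 41 at the bottom, 111 x 51 at height 26; above it a wider straight collar, 120 x 60 outside, 115 x 55 inside, walls 2.5, up to the rim at 60. The inside narrows by a ledge at height 29. Origin: centre of the underside, z up.
- blue_tub_pull (a point): middle of the blue_tub's pull tab: a solid block 10 thick (x), 36 wide (y), 30 high on the outside of the front (-x) end wall, flush with the rim. Point at x = -65, z = 45 mm from the tub's origin. Tab and end wall together are 12.5 thick (tub x -70 to -57.5 mm), to be pinched with one finger inside the tub.
- base_tub: blue tub of the same shape as blue_tub, tab also to its -x, standing in the carrier beneath the multimeter. Origin: centre of the underside. A tub nested fully in it stands 34 mm higher, concentric, its foot 26 mm down inside the collar, its step on this one's rim, its tab right above this one's tab.
- carrier: fixed plywood carrier: floor 8 thick, low side rails (y = +-29 to +-35 mm, to height 30), two end boards 92 wide, 112 high, inner faces at x = -78 and +68 mm, outer at -90 and +80. base_tub stands on its floor, tab to -x. Origin: underside, beneath the middle of base_tub.
- red_tub: bystander, to be left alone: a red tub of the same shape and size as the blue ones, in the other lane of the rack. Origin: centre of the underside.
- spool: bystander, loose orange spool, diameter 68, 50 high, standing at the back. Origin: centre of the underside.
- driver: bystander, loose screwdriver 190 long with a yellow handle, lying on the right (-y) of the bench. Origin: underside at about mid length.
- calculator: bystander, loose black calculator 115 x 70 x 18 on the left of the bench. Origin: centre of the underside.

How it is judged:
On the way, in this order (a step that is already met when the one before it is completed fails the run):
1. the multimeter lies face up on the green mat, released (x of meter in the frame of mat between -0.08 and 0.08 m and y of meter in the frame of mat between -0.06 and 0.06 m and z of meter in the frame of mat below 0.008 m and angle between meter's own z axis and vertical below 0.1 rad and contact force between the fingers and meter below 0.1 N), for 0.2 s.
2. the blue tub from the rack stands upright on the bench clear of the rack, released (horizontal distance between blue_tub and rack above 0.11 m and height (world z) of blue_tub below 0.008 m and angle between blue_tub's own z axis and vertical below 0.08 rad and contact force between the fingers and blue_tub below 0.1 N), for 0.2 s.
At the end, for the whole second after the job is handed in: Rack tub nested in base_tub: centred within 5 mm, 30 to 38 mm higher, aligned and upright within 0.08 rad. base_tub upright within 12 mm of its carrier place. Meter face up on the mat, centre within 80 mm (mat x), 60 mm (mat y) of its centre. All released, at rest (all of step 1 and x of blue_tub in the frame of base_tub between -0.005 and 0.005 m and y of blue_tub in the frame of base_tub between -0.005 and 0.005 m and z of blue_tub in the frame of base_tub between 0.03 and 0.038 m and x of blue_tub_pull in the frame of base_tub below -0.05 m and angle between the x axis of blue_tub and the x axis of base_tub, either way round below 0.08 rad and angle between blue_tub's own z axis and vertical below 0.08 rad and x of base_tub in the frame of carrier between -0.012 and 0.012 m and y of base_tub in the frame of carrier between -0.012 and 0.012 m and z of base_tub in the frame of carrier below 0.013 m and angle between base_tub's own z axis and vertical below 0.06 rad and contact force between the fingers and blue_tub below 0.1 N and contact force between the fingers and base_tub below 0.1 N and linear speed of each of blue_tub, meter below 0.02 m/s); the robot touches nothing.
It fails at once if the multimeter or the blue tub is dropped (not held, yet moving faster than 0.5 m/s) ((contact force between the fingers and meter below 0.1 N and linear speed of meter above 0.5 m/s) or (contact force between the fingers and blue_tub below 0.1 N and linear speed of blue_tub above 0.5 m/s)).
It fails at once if the red tub is shifted more than 30 mm (distance of red_tub from where it was at the start of the episode above 0.03 m).
It fails at once if the spool, screwdriver or calculator is shifted more than 40 mm (distance of any of spool, driver, calculator from where it was at the start of the episode above 0.04 m).
It also fails if it takes over 67 s, if anything falls off the work surface, if the arm or the gripper's body presses on something with over 40 N, if the wrist force passes 120 N, or if a joint passes its speed limit or range.

## Working session

There is one attempt and no reset: what is moved stays moved. The work goes in short steps, Python scripts to look and compute and a tool call to move; the robot and the scene stay as the last step left them, time stands still between calls to the robot, and variables do not carry over. Pictures are saved under pics/ and viewed, at most 10 in all, crops included, and the job is handed in when it is done.

Besides the shell and the picture viewer there is one more tool, called after "Request:" as name([rows], argument=value, ...), one row to a line, values as JSON. servo_tool: Moves the arm, as the interface text tells. Its arguments: {"type":"object","properties":{"commands":{"type":"array"},"force":{"type":"number"}},"required":["commands"]}

```bash
mkdir -p pics
cat > h.py <<'E'
import numpy as np, cv2
from bench import r
def grab(n):
    im,d=r.grab_frame(n); np.savez(f'/tmp/{n}.npz',im=im,d=d); return im,d
def info(n):
    c=r.camera_info(n); f=210/np.tan(np.radians(c['vertical_fov'])/2); return f,c['cx'],c['cy'],np.array(c['cam_to_world'])
def cloud(n,d):
    f,cx,cy,T=info(n); v,u=np.mgrid[0:420,0:560]
    P=np.stack([(u-cx)/f*d,-(v-cy)/f*d,-d,np.ones_like(d)],-1)
    return (P@T.T)[...,:3]
E
python3 - <<'E'
from h import *
for n in('side','top'):
    im,d=grab(n); cv2.imwrite(f'pics/{n}0.png',cv2.resize(im,(784,588))); print(n,r.camera_info(n))
o=r.get_obs(); print({k:np.round(v,3) for k,v in o.items()})
E
```

```text
side {'vertical_fov': 53.472516061908806, 'cx': 283.28559652558056, 'cy': 220.15803462666952, 'cam_to_world': array([[-0.96464811,  0.14875236, -0.21754714,  0.38815972],
       [-0.26346855, -0.56372808,  0.78281222,  0.88114758],
       [-0.00619226,  0.81245516,  0.5829908 ,  0.72348394],
       [ 0.        ,  0.        ,  0.        ,  1.        ]])}
top {'vertical_fov': 45.72927297273065, 'cx': 283.20500325910234, 'cy': 207.60166275581034, 'cam_to_world': array([[ 0.01922072,  0.99236184, -0.12185462,  0.47351482],
       [-0.99980902,  0.01864667, -0.00584965,  0.00541979],
       [-0.00353279,  0.12194379,  0.99253072,  1.47829017],
       [ 0.        ,  0.        ,  0.        ,  1.        ]])}
{'clock': np.float64(0.1), 'joints': array([ 1.078,  0.478,  0.022,  1.556, -0.011,  1.109, -0.083]), 'qvel': array([ 0.001, -0.002,  0.001, -0.004,  0.001,  0.001,  0.001]), 'tau': array([ 5.0000e-03, -5.9777e+01,  1.6140e+00, -2.8196e+01,  1.3000e-02,
        5.0000e-03,  0.0000e+00]), 'tcp_pos': array([ 0.253, -0.625,  0.23 ]), 'orientation': array([-3.082e+00, -6.000e-01,  1.000e-03]), 'contact_force': array([ 0.114,  0.326, -1.03 ]), 'moment': array([ 0.047, -0.001, -0.   ]), 'gripper_force': np.float64(0.0), 'grip_width': np.float64(0.085)}
```

View pics/top0.png

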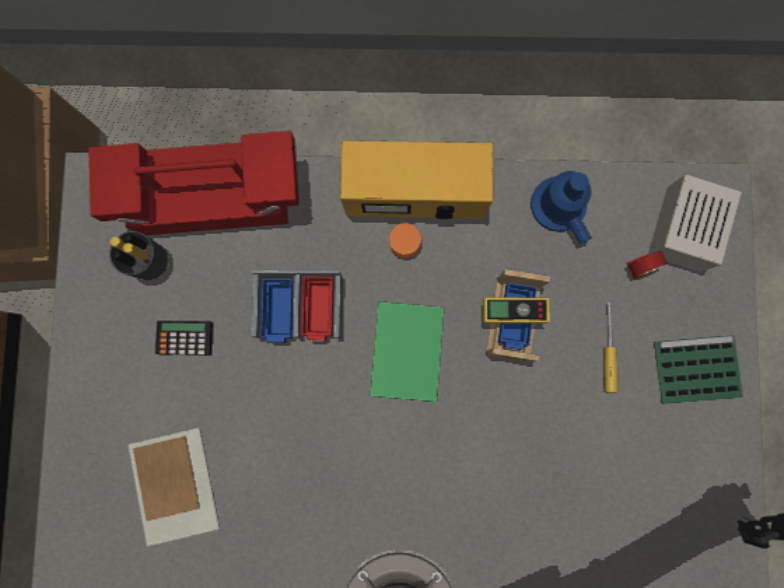

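View pics/side0.png

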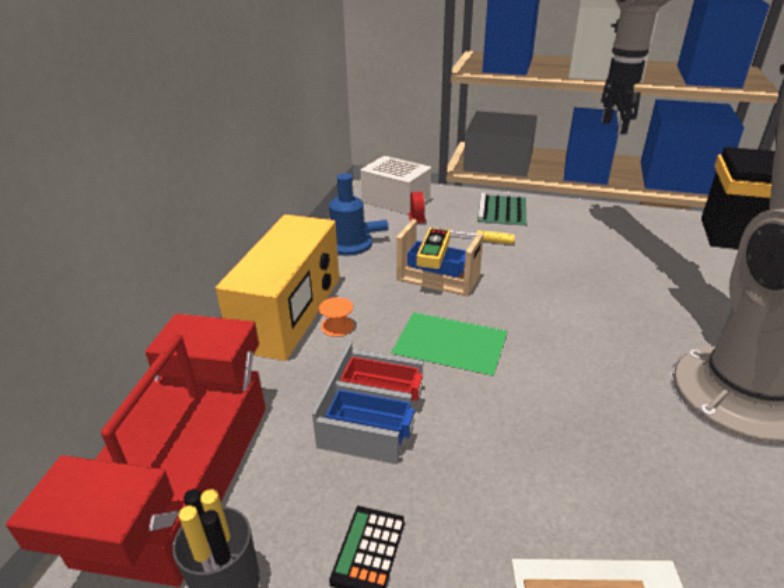

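The top view shows the blue tub in the left lane (278,308), the red tub at (318,308), the mat at (407,352), and the meter on the carrier at (516,310), with the carrier turned slightly. The side view agrees with this. Next I'll measure with depth from both cameras.

```bash
cat > m.py <<'E'
from h import *
def ld(n):
    z=np.load(f'/tmp/{n}.npz'); return z['im'],z['d'],cloud(n,z['d'])
def hsvmask(im,lo,hi):
    return cv2.inRange(cv2.cvtColor(im,cv2.COLOR_BGR2HSV),lo,hi)>0
COL=dict(yellow=((18,120,90),(34,255,255)),blue=((105,130,50),(125,255,255)),green=((50,100,80),(75,255,255)),wood=((8,40,90),(22,170,255)),red=((0,150,60),(6,255,255)),grey=((85,10,60),(125,70,200)))
def sel(n,col,box,zr):
    im,d,P=ld(n); m=hsvmask(im,*COL[col])&(d>0)
    lo,hi=np.array([*box[:2],zr[0]]),np.array([*box[2:],zr[1]])
    m&=((P>lo)&(P<hi)).all(-1); return P[m]
def rect(p):
    (c,s,a)=cv2.minAreaRect((p[:,:2]*1000).astype(np.float32)); return np.round(c,1),np.round(s,1),round(a,2)
E
python3 - <<'E'
from m import *
im,d,P=ld('top')
for nm,(u,v) in dict(mat=(407,352),meter=(516,310),blueL=(278,308),red=(318,308),carr=(517,340)).items():
    print(nm,np.round(P[int(v/1.4),int(u/1.4)],3))
B=dict(meter=('yellow',(.4,-.4,.8,-.1),(.06,.14)),mat=('green',(.4,-.3,.8,.1),(-.02,.02)),tubrim=('blue',(.4,.1,.8,.4),(.052,.075)),redrim=('red',(.4,0,.8,.3),(.052,.075)),baserim=('blue',(.4,-.4,.8,-.1),(.058,.08)),boards=('wood',(.4,-.4,.8,-.1),(.1,.13)))
for k,(c,b,z) in B.items():
    for n in('top','side'):
        p=sel(n,c,b,z)
        if len(p)>5: print(k,n,len(p),*rect(p),'z',np.round(np.percentile(p[:,2],[5,50,95]),4))
E
```

```text
mat [ 0.526 -0.008  0.005]
meter [ 0.61  -0.224  0.093]
blueL [0.613 0.267 0.004]
red [0.615 0.181 0.001]
carr [ 0.557 -0.241  0.008]
meter top 228 [ 610.7 -225.8] [ 49.8 129.5] 0.31 z [0.0777 0.0956 0.1003]
meter side 265 [ 571.5 -223.7] [137. 132.] 7.96 z [0.0736 0.0932 0.0978]
mat top 3137 [527.4  -9.5] [138.2 199.1] 86.01 z [-0.0027  0.0027  0.008 ]
mat side 2287 [526.9  -7.2] [143.  198.3] 86.27 z [0.0005 0.0027 0.0049]
tubrim top 181 [603.9 259.6] [129.7  60.3] 0.61 z [0.0542 0.0592 0.0642]
tubrim side 393 [603.  260.8] [130.2  69.7] 1.54 z [0.0531 0.0591 0.0615]
redrim top 171 [609.3 176.3] [127.5  60.4] 0.49 z [0.0552 0.0599 0.0648]
redrim side 381 [679.2 204.8] [279.4  96.4] 21.02 z [0.0531 0.0593 0.0685]
baserim top 130 [ 671.4 -269.3] [ 93.9 290.1] 61.81 z [0.06   0.067  0.0726]
baserim side 139 [ 600.2 -229.4] [ 67.5 125.7] 82.87 z [0.0586 0.0641 0.0687]
boards top 302 [ 600.4 -227.7] [108.3 172.6] 79.37 z [0.1061 0.1113 0.1159]
boards side 191 [ 598.1 -228.8] [ 96.3 171.7] 81.67 z [0.1015 0.1103 0.1135]
```

The heights agree with the text: meter underside about 68 mm, rims 60, boards 112. The meter is at (611,-226) with its long axis along world y. I'll move above it with the tool turned +68° so the fingers close along x.

Request:
servo_tool([
  [0,0,5,25,28,4,0.2],
  [0,0,10,50,56,8,0.2],
  [0,0,15,75,84,12,0.2],
  [0,0,20,100,112,16,0.2],
  [0,0,25,125,140,20,0.2],
], force=40)

```text
clock: 0.52
tcp_pos: [0.3791, -0.484, 0.2511]
orientation: [-2.877, -1.26, 0.001]
contact_force: [0.5, -0.6, -0.1]
grip_width: 0.0683
gripper_force: 0.0
```

Request:
servo_tool([
  [0,0,5,25,28,0,0.2],
  [0,0,10,50,56,0,0.2],
  [0,0,15,75,84,0,0.2],
  [0,0,20,100,112,0,0.2],
  [0,0,25,125,140,0,0.2],
])

```text
clock: 0.93
tcp_pos: [0.504, -0.344, 0.251]
orientation: [-2.537, -1.853, 0.001]
contact_force: [0.7, -0.9, -0.8]
grip_width: 0.0682
gripper_force: 0.0
```

Request:
servo_tool([
  [0,0,5,27,30,-6,0.2],
  [0,0,10,54,60,-12,0.2],
  [0,0,15,81,90,-18,0.2],
  [0,0,18.3,108,119,-24,0.2],
  [0,0,18.3,108,119,-30,0.2],
])

```text
clock: 1.35
tcp_pos: [0.6166, -0.2163, 0.2208]
orientation: [-2.197, -2.243, -0.011]
contact_force: [0.8, 1.4, 0.6]
grip_width: 0.0684
gripper_force: 0.0
```

```bash
cat > s.py <<'E'
from h import *
from scipy.spatial.transform import Rotation as R
o=r.get_obs(); M=R.from_rotvec(o['orientation']).as_matrix()
a=np.degrees(np.arctan2(M[1,1],M[0,1]))
print('t',round(o['clock'],2),'tcp',np.round(o['tcp_pos']*1e3,1),'yang',round(a,2),'zax',np.round(M[:,2],3),'w',round(o['grip_width']*1e3,1),'gf',round(o['gripper_force'],1),'F',np.round(o['contact_force'],1),'q',np.round(o['joints'],2))
E
python3 s.py
```

```text
t 1.35 tcp [ 616.6 -216.3  220.8] yang 1.18 zax [ 0.003  0.006 -1.   ] w 68.4 gf 0.0 F [0.8 1.4 0.6] q [ 0.52  0.48 -0.38  1.6   0.19  1.1   0.11]
```

Request:
servo_tool([
  [0,0,0,0,0,-20,0.2],
  [0,0,0,0,0,-40,0.2],
  [0,0,0,0,0,-60,0.2],
  [0,0,0,0,0,-70,0.2],
  [0,0,0,0,0,-70,0.2],
])

```text
clock: 1.77
tcp_pos: [0.6093, -0.2264, 0.1483]
orientation: [-2.212, -2.224, 0.004]
contact_force: [-0.5, 0.8, 0.0]
grip_width: 0.0684
gripper_force: 0.0
```

```bash
python3 s.py
```

```text
t 1.77 tcp [ 609.3 -226.4  148.3] yang 0.33 zax [-0.005  0.002 -1.   ] w 68.4 gf 0.0 F [-0.5  0.8  0. ] q [ 0.51  0.55 -0.35  1.67  0.22  0.97  0.09]
```

Request:
servo_tool([
  [0,0,0,1,0,-20,0.2],
  [0,0,0,1,0,-40,0.2],
  [0,0,0,1,0,-60,0.2],
  [0,0,0,1,0,-76,0.2],
  [0,0,0,1,0,-79,0.2],
])

```text
clock: 2.18
tcp_pos: [0.6111, -0.2265, 0.0705]
orientation: [-2.213, -2.226, 0.002]
contact_force: [0.1, 0.3, -0.7]
grip_width: 0.0681
gripper_force: 0.0
```

Request:
servo_tool([
  [0,0,0,0,0,0,0.3],
  [0,0,0,0,0,0,0.36],
  [0,0,0,0,0,0,0.42],
  [0,0,0,0,0,0,0.5],
  [0,0,0,0,0,0,0.6],
], force=40)

```text
clock: 2.6
tcp_pos: [0.6129, -0.227, 0.0741]
orientation: [2.214, 2.227, 0.001]
contact_force: [-2.8, -0.3, 5.9]
grip_width: 0.0496
gripper_force: 41.1
```

Request:
servo_tool([
  [0,0,0,0,0,0,0.7],
  [0,0,0,0,0,0,0.7],
])

```text
clock: 2.77
tcp_pos: [0.6128, -0.227, 0.0741]
orientation: [2.214, 2.227, 0.001]
contact_force: [-3.9, 0.9, 6.5]
grip_width: 0.0493
gripper_force: 41.1
```

```bash
python3 s.py
```

```text
t 2.77 tcp [ 612.8 -227.    74.1] yang 0.33 zax [ 0.001 -0.001 -1.   ] w 49.3 gf 41.1 F [-3.9  0.9  6.5] q [ 0.5   0.64 -0.33  1.71  0.26  0.84  0.05]
```

Request:
servo_tool([
  [0,0,0,0,0,10,0.7],
  [0,0,0,0,0,25,0.7],
  [0,0,0,0,0,45,0.7],
  [0,0,0,0,0,65,0.7],
  [0,0,0,0,0,85,0.7],
])

```text
clock: 3.18
tcp_pos: [0.6125, -0.2265, 0.1589]
orientation: [2.214, 2.228, 0.001]
contact_force: [-0.3, -1.1, -2.5]
grip_width: 0.049
gripper_force: 42.8
```

Request:
servo_tool([
  [0,0,0,-4,12,5,0.7],
  [0,0,0,-14,36,5,0.7],
  [0,0,0,-25,65,5,0.7],
  [0,0,0,-36,94,5,0.7],
  [0,0,0,-48,123,5,0.7],
])

```text
clock: 3.6
tcp_pos: [0.5632, -0.1014, 0.162]
orientation: [-2.214, -2.228, -0.001]
contact_force: [0.3, 1.0, -3.2]
grip_width: 0.0491
gripper_force: 42.8
```

Request:
servo_tool([
  [0,0,0,-11,29,0,0.7],
  [0,0,0,-22,57,0,0.7],
  [0,0,0,-31,80,-5,0.7],
  [0,0,0,-36,94,-20,0.7],
  [0,0,0,-36,94,-40,0.7],
])

```text
clock: 4.02
tcp_pos: [0.5277, -0.0041, 0.1234]
orientation: [2.207, 2.235, 0.006]
contact_force: [0.3, 0.5, -3.8]
grip_width: 0.0492
gripper_force: 42.9
```

```bash
python3 s.py
python3 - <<'E'
from m import *
im,d=grab('side')
p=sel('side','yellow',(.4,-.2,.65,.2),(.01,.3)); print(rect(p),np.percentile(p[:,2],[1,5,50,95]))
b=sel('side','blue',(.4,-.4,.8,-.1),(.05,.085)); print(rect(b))
im,d=grab('top')
p=sel('top','blue',(.5,-.3,.7,-.16),(.06,.085)); print(rect(p),len(p))
w=sel('top','wood',(.4,-.33,.75,-.1),(.1,.13)); print(rect(w),len(w))
E
```

```text
t 4.02 tcp [527.7  -4.1 123.4] yang 0.72 zax [ 0.003  0.002 -1.   ] w 49.2 gf 42.9 F [ 0.3  0.5 -3.8] q [ 0.24  0.41 -0.43  1.98  0.23  0.8  -0.31]
(array([533.4, -65.6]), array([ 68. , 271.1]), 7.55) [0.12134174 0.12419775 0.14212681 0.14679464]
(array([ 677.8, -268.9]), array([ 78.1, 291.9]), 49.35)
(array([ 600. , -232.2]), array([ 59. , 129.8]), 81.9) 155
(array([ 599.8, -232.6]), array([ 91.6, 170.4]), 81.83) 295
```

Request:
servo_tool([
  [0,0,0,0,0,-25,0.7],
  [0,0,0,0,0,-55,0.7],
  [0,0,0,0,0,-80,0.7],
  [0,0,0,0,0,-98,0.7],
  [0,0,0,0,0,-102,0.7],
])

```text
clock: 4.53
tcp_pos: [0.5265, -0.0102, 0.0182]
orientation: [-2.214, -2.225, 0.005]
contact_force: [-1.6, -0.9, -3.4]
grip_width: 0.0494
gripper_force: 42.9
```

Request:
servo_tool([
  [0,0,0,0,0,-2,0.7],
  [0,0,0,0,0,-3,0.7],
  [0,0,0,0,0,-4,0.7],
])

```text
clock: 4.78
tcp_pos: [0.5296, -0.0097, 0.0177]
orientation: [2.214, 2.226, 0.003]
contact_force: [0.1, 0.2, -4.1]
grip_width: 0.049
gripper_force: 42.9
```

Request:
servo_tool([
  [0,0,0,0,0,-2,0.7],
  [0,0,0,0,0,-4,0.7],
  [0,0,0,0,0,-6,0.7],
  [0,0,0,0,0,-6,0.7],
])

```text
clock: 5.12
tcp_pos: [0.5283, -0.0097, 0.0103]
orientation: [2.215, 2.228, -0.0]
contact_force: [-0.1, 0.4, -3.3]
grip_width: 0.049
gripper_force: 42.9
```

Request:
servo_tool([
  [0,0,0,0,0,-1,0.7],
  [0,0,0,0,0,-2,0.7],
  [0,0,0,0,0,-2,0.7],
])

```text
clock: 5.37
tcp_pos: [0.5285, -0.0096, 0.0087]
orientation: [2.214, 2.228, -0.0]
contact_force: [-1.9, -0.4, 3.3]
grip_width: 0.0491
gripper_force: 43.7
```

Contact has been made: the force went from -4 to +3 N. I'll release gently.

Request:
servo_tool([
  [0,0,0,0,0,0,0.42],
  [0,0,0,0,0,0,0.36],
  [0,0,0,0,0,0,0.25],
  [0,0,0,0,0,0,0.1],
  [0,0,0,0,0,0,0.0],
], force=25)

```text
clock: 5.78
tcp_pos: [0.5286, -0.0096, 0.0083]
orientation: [2.215, 2.228, 0.0]
contact_force: [-1.0, 1.2, -0.0]
grip_width: 0.0847
gripper_force: 0.0
```

Request:
servo_tool([
  [0,0,0,0,0,15,0.0],
  [0,0,0,0,0,45,0.0],
  [0,0,0,0,0,80,0.0],
  [0,0,0,0,0,115,0.0],
  [0,0,0,0,0,140,0.0],
])

```text
clock: 6.2
tcp_pos: [0.5292, -0.0094, 0.1511]
orientation: [2.213, 2.227, 0.003]
contact_force: [0.2, 0.4, -0.3]
grip_width: 0.0854
gripper_force: 0.0
```

Request:
servo_tool([
  [0,0,0,-10,35,0,0.5],
  [0,0,0,-20,70,0,0.5],
  [0,0,0,-30,105,0,0.5],
  [0,0,0,-30,140,0,0.5],
  [0,0,0,-30,175,0,0.5],
])

```text
clock: 6.62
tcp_pos: [0.4977, 0.1667, 0.1485]
orientation: [2.215, 2.228, 0.0]
contact_force: [0.5, -0.5, -0.4]
grip_width: 0.0427
gripper_force: 0.0
```

```bash
python3 s.py
python3 - <<'E'
from m import *
im,d=grab('side')
p=sel('side','yellow',(.4,-.2,.65,.12),(.01,.1)); print(rect(p),np.percentile(p[:,2],[1,5,50,95]))
cv2.imwrite('pics/side1.png',cv2.resize(im[150:350,180:460],(784,560)))
im,d=grab('top')
p=sel('top','yellow',(.4,-.2,.65,.12),(.01,.1)); print(rect(p),np.percentile(p[:,2],[1,5,50,95]))
for z in ((.04,.055),(.055,.075)):
  for n in('top','side'): print(n,rect(sel(n,'blue',(.5,.2,.7,.32),z)))
P=ld('top')[2]
m=(P[...,2]>.061)&(P[...,2]<.09)&(P[...,0]>.5)&(P[...,0]<.7)&(P[...,1]>.1)&(P[...,1]<.34); print('rack',rect(P[m]))
cv2.imwrite('pics/top1.png',cv2.resize(im[170:260,160:300],(784,504),interpolation=cv2.INTER_CUBIC))
E
```

```text
t 6.62 tcp [497.7 166.7 148.5] yang 0.34 zax [ 0. -0. -1.] w 42.7 gf 0.0 F [ 0.5 -0.5 -0.4] q [-0.03  0.38 -0.51  1.97  0.24  0.86 -0.66]
(array([527.2,  -3.6]), array([131.8,  50.3]), 89.74) [0.01066973 0.01237057 0.02900941 0.03222938]
(array([529.5,  -9.6]), array([ 49.6, 125.1]), 1.03) [0.02199257 0.02410926 0.03024975 0.0361269 ]
top (array([611.4, 260.1]), array([ 58.9, 116.6]), 89.37)
side (array([607.1, 259.4]), array([ 59.2, 142. ]), 85.65)
top (array([610.7, 259.5]), array([115.8,  60.7]), 1.29)
side (array([602.8, 263.7]), array([129.5,  62.7]), 0.97)
rack (array([614.6, 219. ]), array([139.4, 178.2]), 1.09)
```

View pics/side1.png

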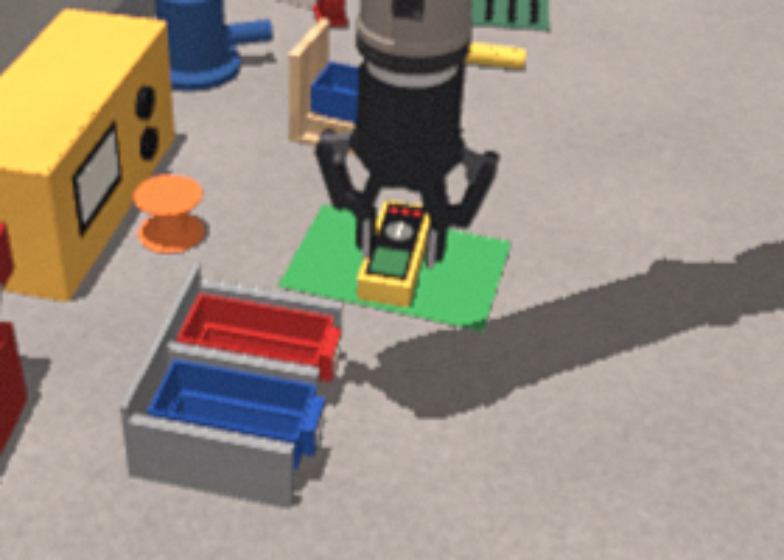

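View pics/top1.png

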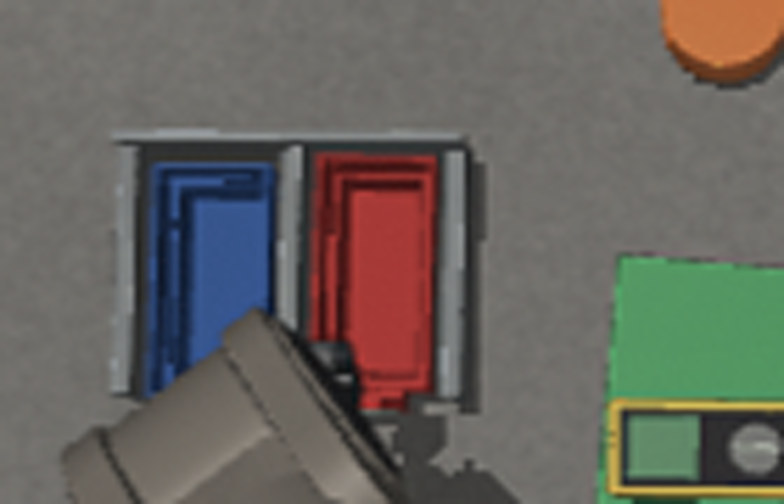

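The meter lies face up on the mat at (529.5,-9.6), top at about 30 mm. The blue tub (crop: left lane, tab partly hidden by the arm) measured (609,259.7) with yaw about 1°, so the tab pinch centre is (545,259). I'll go to the tab now.

Request:
servo_tool([
  [0,0,0.5,12,25,0,0.6],
  [0,0,0.5,25,50,0,0.6],
  [0,0,0.5,38,75,-5,0.6],
  [0,0,0.5,47,92,-20,0.6],
  [0,0,0.5,47,92,-45,0.6],
])

```text
clock: 7.13
tcp_pos: [0.5483, 0.2631, 0.1054]
orientation: [-2.201, -2.241, -0.014]
contact_force: [1.2, 0.8, 0.1]
grip_width: 0.0338
gripper_force: 0.0
```

Request:
servo_tool([
  [0,0,0,0,0,-10,0.6],
  [0,0,0,0,0,-15,0.6],
  [0,0,0,0,0,-15,0.6],
])

```text
clock: 7.38
tcp_pos: [0.5446, 0.2557, 0.087]
orientation: [-2.206, -2.237, 0.005]
contact_force: [-0.2, -0.3, 0.3]
grip_width: 0.034
gripper_force: 0.0
```

```bash
python3 s.py
python3 - <<'E'
from m import *
im,d=grab('side')
cv2.imwrite('pics/side2.png',cv2.resize(im[200:360,200:350],(600,640))[:600])
for z in ((.04,.055),(.054,.066)): p=sel('side','blue',(.5,.2,.7,.32),z);print(rect(p),p[:,0].min(),np.percentile(p[:,0],1))
E
```

```text
t 7.38 tcp [544.6 255.7  87. ] yang 0.8 zax [-0.003 -0.002 -1.   ] w 34.0 gf 0.0 F [-0.2 -0.3  0.3] q [-0.19  0.57 -0.46  1.83  0.34  0.83 -0.81]
(array([607.1, 262.3]), array([ 59.6, 140. ]), 89.31) 0.5373104586408077 0.5391914530032826
(array([603.1, 263.2]), array([130.2,  63.4]), 0.79) 0.5380389793697429 0.5388944517425722
```

View pics/side2.png

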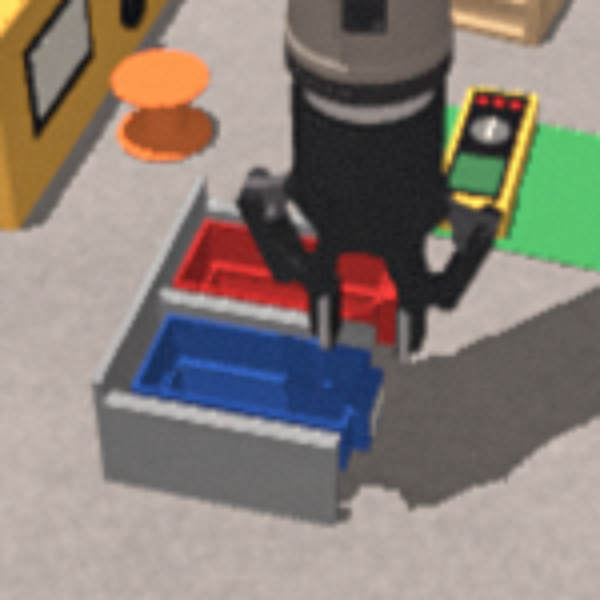

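The fingers at (325,330) and (405,345) straddle the tab and end wall. I'll descend and pinch.

Request:
servo_tool([
  [0,0,0,1,4,-10,0.6],
  [0,0,0,1,4,-24,0.6],
  [0,0,0,1,4,-38,0.6],
  [0,0,0,1,4,-47,0.6],
  [0,0,0,1,4,-51,0.6],
])

```text
clock: 7.85
tcp_pos: [0.5451, 0.2605, 0.035]
orientation: [-2.204, -2.237, 0.005]
contact_force: [-0.1, -1.0, -0.7]
grip_width: 0.0343
gripper_force: 0.0
```

Request:
servo_tool([
  [0,0,0,0,0,0,0.68],
  [0,0,0,0,0,0,0.76],
  [0,0,0,0,0,0,0.84],
  [0,0,0,0,0,0,0.92],
  [0,0,0,0,0,0,1.0],
], force=40)

```text
clock: 8.27
tcp_pos: [0.5466, 0.2616, 0.0378]
orientation: [2.205, 2.238, 0.001]
contact_force: [-0.1, -0.2, 1.3]
grip_width: 0.012
gripper_force: 41.0
```

```bash
python3 s.py
```

```text
t 8.27 tcp [546.6 261.6  37.8] yang 0.84 zax [ 0.001  0.    -1.   ] w 12.0 gf 41.0 F [-0.1 -0.2  1.3] q [-0.23  0.64 -0.43  1.84  0.38  0.74 -0.85]
```

Request:
servo_tool([
  [0,0,0,-4,0,1,1],
  [0,0,0,-12,0,2,1],
  [0,0,0,-24,0,2,1],
  [0,0,0,-38,0,2,1],
  [0,0,0,-52,-1,2,1],
])

```text
clock: 8.68
tcp_pos: [0.4931, 0.2605, 0.0395]
orientation: [-2.205, -2.238, -0.0]
contact_force: [0.4, -0.5, -0.7]
grip_width: 0.0114
gripper_force: 40.8
```

Request:
servo_tool([
  [0,0,0,-15,0,0,1],
  [0,0,0,-30,0,0,1],
  [0,0,0,-45,-1,0,1],
  [0,0,0,-60,-1,0,1],
  [0,0,0,-75,-2,0,1],
])

```text
clock: 9.1
tcp_pos: [0.4179, 0.2583, 0.0395]
orientation: [-2.204, -2.238, -0.0]
contact_force: [0.1, -0.8, -1.1]
grip_width: 0.0118
gripper_force: 40.8
```

```bash
python3 s.py
python3 - <<'E'
from m import *
grab('side'); grab('top')
for n in('side','top'):
  p=sel(n,'blue',(.35,.2,.7,.32),(.054,.07));print(rect(p),p[:,0].min(),p[:,0].max(),np.percentile(p[:,2],[5,50,95]))
E
```

```text
t 9.1 tcp [417.9 258.3  39.5] yang 0.87 zax [ 0.  0. -1.] w 11.8 gf 40.8 F [ 0.1 -0.8 -1.1] q [-0.31  0.5  -0.45  2.11  0.38  0.61 -1.02]
(array([476.9, 261.8]), array([128.9,  63.1]), 0.93) 0.4121880531686885 0.5413315833529256 [0.05488032 0.06039223 0.06329317]
(array([478.4, 256. ]), array([115.3,  60.8]), 0.71) 0.4209680145433602 0.5363033598492392 [0.05478629 0.0604035  0.06660489]
```

Request:
servo_tool([
  [0,0,0,-10,0,0,1],
  [0,0,0,-22,0,0,1],
  [0,0,0,-30,0,-1,1],
  [0,0,0,-32,0,-2,1],
  [0,0,0,-32,0,-2,1],
])

```text
clock: 9.62
tcp_pos: [0.3861, 0.2583, 0.0377]
orientation: [2.204, 2.239, -0.002]
contact_force: [-6.3, -1.9, 9.5]
grip_width: 0.0116
gripper_force: 42.4
```

Request:
servo_tool([
  [0,0,0,0,0,0,0.84],
  [0,0,0,0,0,0,0.78],
  [0,0,0,0,0,0,0.7],
  [0,0,0,0,0,0,0.65],
  [0,0,0,0,0,0,0.65],
])

```text
clock: 10.03
tcp_pos: [0.3876, 0.2583, 0.0372]
orientation: [-2.205, -2.237, -0.0]
contact_force: [0.7, 0.4, -0.4]
grip_width: 0.0301
gripper_force: 0.0
```

Request:
servo_tool([
  [0,0,0,0,0,10,0.6],
  [0,0,0,0,0,30,0.6],
  [0,0,0,0,0,60,0.5],
  [0,0,0,0,0,90,0.4],
  [0,0,0,0,0,115,0.1],
])

```text
clock: 10.45
tcp_pos: [0.3873, 0.2587, 0.1547]
orientation: [-2.204, -2.238, -0.002]
contact_force: [1.9, 0.7, 0.1]
grip_width: 0.0618
gripper_force: 0.0
```

```bash
python3 s.py
python3 - <<'E'
from m import *
grab('side'); grab('top')
for n in('side','top'):
  p=sel(n,'blue',(.35,.2,.7,.32),(.054,.07));print(rect(p),p[:,0].min(),p[:,0].max(),np.percentile(p[:,2],[5,50,95]))
E
```

```text
t 10.45 tcp [387.3 258.7 154.7] yang 0.87 zax [ 0.001  0.001 -1.   ] w 61.8 gf 0.0 F [1.9 0.7 0.1] q [-0.23  0.28 -0.57  2.09  0.21  0.82 -0.9 ]
(array([445.4, 262. ]), array([129.2,  66.1]), 0.66) 0.3806133362341037 0.5101748733782617 [0.0544954  0.0588152  0.06154519]
(array([445.9, 256.2]), array([123.2,  60.9]), 0.99) 0.3841876600737829 0.507990716887058 [0.0546545  0.05947533 0.06376555]
```

Request:
servo_tool([
  [0,0,7,12,-22,0,0.0],
  [0,0,14,24,-44,0,0.0],
  [0,0,21,36,-66,0,0.0],
  [0,0,28,48,-88,0,0.0],
  [0,0,35,63,-110,0,0.0],
])

```text
clock: 10.97
tcp_pos: [0.45, 0.1471, 0.1521]
orientation: [-1.42, -2.802, 0.001]
contact_force: [0.8, 0.4, 1.5]
grip_width: 0.0855
gripper_force: 0.0
```

Request:
servo_tool([
  [0,0,7,0,0,0,0.0],
  [0,0,14,0,0,0,0.0],
  [0,0,21,0,0,0,0.0],
  [0,0,28,0,0,0,0.0],
  [0,0,35,0,0,0,0.0],
])

```text
clock: 11.38
tcp_pos: [0.45, 0.148, 0.1521]
orientation: [-0.513, -3.099, 0.001]
contact_force: [0.3, 0.1, -0.3]
grip_width: 0.0854
gripper_force: 0.0
```

Request:
servo_tool([
  [0,0,7,0,0,0,0.0],
  [0,0,14,0,0,0,0.0],
  [0,0,20,0,0,0,0.0],
  [0,0,20,0,0,0,0.0],
])

```text
clock: 11.72
tcp_pos: [0.45, 0.1481, 0.152]
orientation: [0.029, -3.14, -0.0]
contact_force: [-1.0, -0.8, -0.3]
grip_width: 0.0855
gripper_force: 0.0
```

```bash
python3 s.py
python3 - <<'E'
from m import *
grab('side'); im,_=grab('top'); cv2.imwrite('pics/top2.png',cv2.resize(im[180:330,140:300],(640,600)))
for n in('side','top'):
  for z in ((.054,.07),(.04,.054)):
    p=sel(n,'blue',(.35,.2,.7,.32),z);print(n,rect(p),p[:,0].min(),p[:,0].max(),np.percentile(p[:,2],[5,50,95]))
E
```

```text
t 11.72 tcp [450.  148.1 152. ] yang 91.05 zax [-0.001  0.    -1.   ] w 85.5 gf 0.0 F [-1.  -0.8 -0.3] q [ 0.25  0.36 -0.82  2.06  0.34  0.86  0.82]
side (array([445.5, 261.4]), array([128.1,  62.4]), 0.59) 0.38156955793684294 0.5098216781135998 [0.05457809 0.05913416 0.06156833]
side (array([444.9, 261.2]), array([127.7,  63.1]), 0.33) 0.38100937185494893 0.5086127902718419 [0.04111973 0.0471955  0.05336602]
top (array([444.8, 256.9]), array([126.3,  58.8]), 0.62) 0.3814993797801939 0.5082056981691738 [0.0566744  0.06033946 0.06414792]
top (array([444.4, 283.1]), array([119.5,  15.2]), 8.84) 0.3865892184366069 0.5046278323405089 [0.04114953 0.04614135 0.05114683]
```

View pics/top2.png

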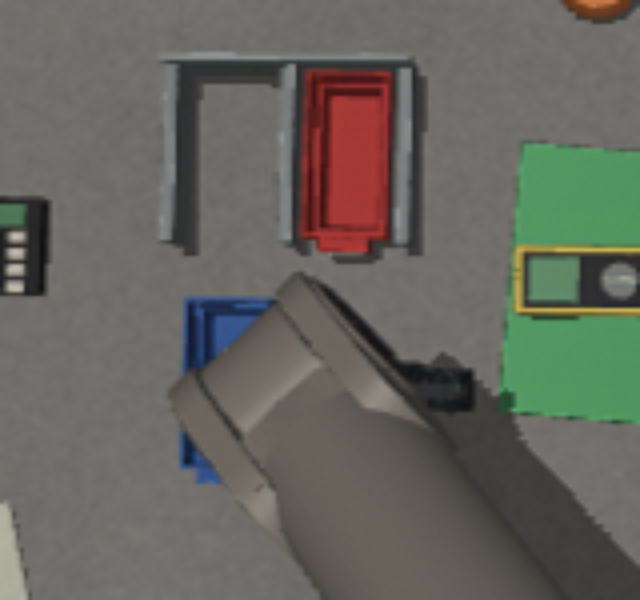

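The tub is upright on the bench at (450,259), yaw about 0.7°. The tub shows at (230,390) in the crop, partly under the arm, and the lane is empty. I'll grip it across its sides at mid-length.

Request:
servo_tool([
  [0,0,0,0,25,0,0.0],
  [0,0,0,0,55,0,0.0],
  [0,0,0,0,85,0,0.0],
  [0,0,0,0,105,0,0.0],
  [0,0,0,0,111,0,0.0],
])

```text
clock: 12.23
tcp_pos: [0.4496, 0.2635, 0.1528]
orientation: [-0.025, 3.141, 0.004]
contact_force: [-0.2, 1.1, -0.2]
grip_width: 0.0854
gripper_force: 0.0
```

Request:
servo_tool([
  [0,0,0,0,0,-15,0.0],
  [0,0,0,0,0,-35,0.0],
  [0,0,0,0,0,-60,0.0],
  [0,0,0,0,0,-68,0.0],
  [0,0,0,0,0,-68,0.0],
])

```text
clock: 12.65
tcp_pos: [0.4491, 0.2576, 0.0824]
orientation: [0.021, -3.138, 0.004]
contact_force: [0.1, -0.0, -0.2]
grip_width: 0.0857
gripper_force: 0.0
```

```bash
python3 s.py
python3 - <<'E'
from m import *
im,_=grab('side'); cv2.imwrite('pics/side3.png',cv2.resize(im[200:370,190:360],(600,600)))
p=sel('side','blue',(.35,.2,.7,.32),(.054,.07));print(rect(p))
E
```

```text
t 12.65 tcp [449.1 257.6  82.4] yang 90.75 zax [-0.004 -0.003 -1.   ] w 85.7 gf 0.0 F [ 0.1 -0.  -0.2] q [-0.05  0.53 -0.74  2.01  0.5   0.79  0.49]
(array([445.1, 260.9]), array([129.3,  64.1]), 1.6)
```

View pics/side3.png

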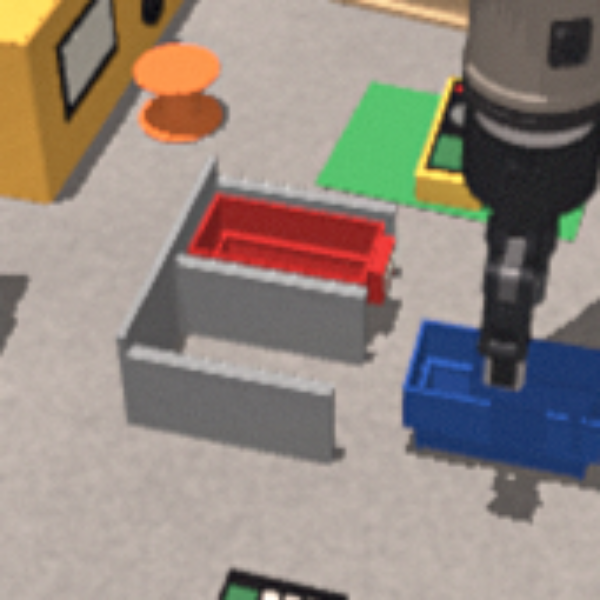

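The fingers at (503,370) are centred on the tub's length. I'll descend and grip.

Request:
servo_tool([
  [0,0,0,1,1,-12,0.0],
  [0,0,0,1,1,-28,0.0],
  [0,0,0,1,1,-43,0.0],
  [0,0,0,1,1,-52,0.0],
  [0,0,0,1,1,-55,0.0],
])

```text
clock: 13.12
tcp_pos: [0.4512, 0.2601, 0.0285]
orientation: [0.022, -3.141, 0.001]
contact_force: [-0.3, -0.0, 0.1]
grip_width: 0.0851
gripper_force: 0.0
```

Request:
servo_tool([
  [0,0,0,0,0,0,0.1],
  [0,0,0,0,0,0,0.18],
  [0,0,0,0,0,0,0.26],
  [0,0,0,0,0,0,0.34],
  [0,0,0,0,0,0,0.5],
], force=40)

```text
clock: 13.53
tcp_pos: [0.452, 0.2608, 0.0303]
orientation: [-0.023, 3.14, 0.001]
contact_force: [-1.6, -1.2, 6.8]
grip_width: 0.0591
gripper_force: 42.5
```

Request:
servo_tool([
  [0,0,0,0,0,0,0.6],
  [0,0,0,0,0,0,0.6],
])

```text
clock: 13.7
tcp_pos: [0.452, 0.2608, 0.0303]
orientation: [-0.023, 3.14, 0.001]
contact_force: [-1.9, -1.1, 7.7]
grip_width: 0.0593
gripper_force: 42.5
```

```bash
python3 s.py
python3 - <<'E'
from m import *
grab('side')
p=sel('side','blue',(.35,.2,.7,.32),(.054,.07));print(rect(p))
E
```

```text
t 13.7 tcp [452.  260.8  30.3] yang 90.84 zax [ 0.002  0.001 -1.   ] w 59.3 gf 42.5 F [-1.9 -1.1  7.7] q [-0.11  0.61 -0.67  2.03  0.59  0.7   0.42]
(array([445., 262.]), array([129.2,  63.8]), 0.47)
```

Request:
servo_tool([
  [0,0,0,0,0,5,0.6],
  [0,0,0,0,0,20,0.6],
  [0,0,0,0,0,45,0.6],
  [0,0,0,0,0,75,0.6],
  [0,0,0,0,0,105,0.6],
])

```text
clock: 14.17
tcp_pos: [0.4507, 0.2601, 0.1353]
orientation: [0.024, -3.14, 0.001]
contact_force: [1.3, -0.1, -0.9]
grip_width: 0.0595
gripper_force: 43.6
```

Request:
servo_tool([
  [0,0,0,3,-10,25,0.6],
  [0,0,0,9,-30,40,0.6],
  [0,0,0,18,-57,48,0.6],
  [0,0,0,27,-86,50,0.6],
  [0,0,0,36,-115,50,0.6],
])

```text
clock: 14.58
tcp_pos: [0.4879, 0.1445, 0.1857]
orientation: [-0.025, 3.139, 0.0]
contact_force: [1.2, -0.5, -1.6]
grip_width: 0.0588
gripper_force: 43.6
```

Request:
servo_tool([
  [0,0,-1,9,-30,0,0.6],
  [0,0,-2,18,-60,0,0.6],
  [0,0,-3,28,-90,0,0.6],
  [0,0,-4,37,-120,0,0.6],
  [0,0,-5,47,-150,0,0.6],
])

```text
clock: 15.0
tcp_pos: [0.5342, -0.0063, 0.1846]
orientation: [-0.115, -3.139, 0.0]
contact_force: [-0.4, -0.4, -0.9]
grip_width: 0.0591
gripper_force: 43.6
```

Request:
servo_tool([
  [0,0,-1,9,-30,0,0.6],
  [0,0,-2,18,-60,0,0.6],
  [0,0,-3,28,-90,0,0.6],
  [0,0,-3.9,37,-120,0,0.6],
  [0,0,-3.9,47,-150,0,0.6],
])

```text
clock: 15.42
tcp_pos: [0.5812, -0.1562, 0.1845]
orientation: [-0.222, -3.134, 0.0]
contact_force: [-0.6, 0.1, -0.7]
grip_width: 0.0591
gripper_force: 43.6
```

Request:
servo_tool([
  [0,0,0,9,-28,0,0.6],
  [0,0,0,18,-55,0,0.6],
  [0,0,0,25,-75,0,0.6],
  [0,0,0,25,-79,0,0.6],
  [0,0,0,25,-79,0,0.6],
])

```text
clock: 15.83
tcp_pos: [0.6058, -0.2357, 0.1839]
orientation: [-0.226, -3.133, 0.0]
contact_force: [0.2, 1.0, -0.6]
grip_width: 0.059
gripper_force: 43.6
```

```bash
cat > t.py <<'E'
from m import *
grab('side'); grab('top')
for n in('side','top'):
    P=ld(n)[2]; p=sel(n,'blue',(.5,-.32,.72,-.13),(.1,.3)); zt=np.percentile(p[:,2],97)
    q=p[p[:,2]>zt-.012]; print(n,'rim z',round(zt,4),rect(q),len(q))
E
python3 s.py; python3 t.py
```

```text
t 15.83 tcp [ 605.8 -235.7  183.9] yang 81.76 zax [-0.001  0.    -1.   ] w 59.0 gf 43.6 F [ 0.2  1.  -0.6] q [ 0.72  0.56 -0.63  1.63  0.36  1.07  1.41]
side rim z 0.2144 (array([ 599. , -217.8]), array([ 95.6, 130.5]), 82.25) 284
top rim z 0.2168 (array([ 598.1, -215. ]), array([133.1,  60.4]), 11.01) 145
```

```bash
cat > u.py <<'E'
from m import *
import sys
grab('side'); grab('top')
a=np.radians(-8.1); Rm=np.array([[np.cos(a),-np.sin(a)],[np.sin(a),np.cos(a)]])
def loc(p): return np.c_[(p[:,:2]-[.6049,-.233])@Rm*1000,p[:,2]*1000]
for n in('side','top'):
    im,d,P=ld(n)
    for k,c,z in (('held','blue',eval(sys.argv[1])),('base','blue',(.056,.074)),('boards','wood',(.1,.122))):
        q=loc(sel(n,c,(.48,-.34,.74,-.13),z)); q=q[(abs(q[:,1])<60)&(abs(q[:,0]+5)<95)]
        if len(q)<10: print(n,k,len(q)); continue
        y=q[:,1]; x=q[:,0]
        print(n,k,len(q),'x',np.round(np.percentile(x,[1,5,95,99]),1),'y',np.round(np.percentile(y,[1,5,95,99]),1),rect(q/1000))
E
python3 u.py "(.2,.225)"
```

```text
side held 323 x [-70.6 -66.7  56.   56.8] y [-29.1 -27.7  34.6  35.8] (array([-7.3,  3.3]), array([ 67.2, 129.5]), 88.87)
side base 298 x [-66.  -62.1  55.7  57.2] y [-30.1 -27.9  34.6  36.2] (array([-4.9,  3.1]), array([125.4,  71.3]), 1.12)
side boards 191 x [-93.4 -92.5  75.   77.4] y [-41.9 -38.9  48.5  50.1] (array([-8. ,  3.4]), array([171.7,  97.4]), 0.8)
top held 150 x [-68.8 -67.6  57.4  58.8] y [-26.4 -17.   29.9  30.5] (array([-9.1, 17.3]), array([132.7,  55.7]), 19.44)
top base 96 x [-69.6 -68.9  56.6  58.2] y [-16.1 -12.5  28.9  29.2] (array([-9.1, 20.3]), array([135.7,  41.3]), 14.88)
top boards 169 x [-89.9 -89.3  77.2  79. ] y [-43.5 -39.1  42.6  44.7] (array([-4.6,  0.4]), array([ 89.2, 171.1]), 89.89)
```

Held and base tubs line up within about 1 mm in both cameras, so I'll lower it.

Request:
servo_tool([
  [0,0,0,0,0,-15,0.6],
  [0,0,0,0,0,-35,0.6],
  [0,0,0,0,0,-55,0.6],
  [0,0,0,0,0,-72,0.6],
  [0,0,0,0,0,-80,0.6],
])

```text
clock: 16.45
tcp_pos: [0.605, -0.2319, 0.1023]
orientation: [-0.217, -3.131, -0.002]
contact_force: [-0.3, 0.0, -1.5]
grip_width: 0.0591
gripper_force: 43.6
```

Request:
servo_tool([
  [0,0,0,0,0,-3,0.6],
  [0,0,0,0,0,-6,0.6],
  [0,0,0,0,0,-9,0.6],
  [0,0,0,0,0,-12,0.6],
  [0,0,0,0,0,-12,0.6],
])

```text
clock: 16.87
tcp_pos: [0.6065, -0.2337, 0.0925]
orientation: [0.221, 3.133, -0.0]
contact_force: [-0.3, -0.2, -1.9]
grip_width: 0.0597
gripper_force: 43.6
```

```bash
python3 s.py;python3 u.py "(.108,.132)"
```

```text
t 16.87 tcp [ 606.5 -233.7   92.5] yang 81.95 zax [ 0. -0. -1.] w 59.7 gf 43.6 F [-0.3 -0.2 -1.9] q [ 0.68  0.66 -0.59  1.7   0.44  0.92  1.35]
side held 294 x [-69.6 -66.1  56.5  57.9] y [-31.3 -28.8  33.2  34.5] (array([-5.7,  1.1]), array([130.9,  70. ]), 1.88)
side base 265 x [-66.1 -62.2  49.7  56.6] y [-23.    7.6  34.2  36.2] (array([-7.1, 23. ]), array([124.9,  60.5]), 21.41)
side boards 164 x [-93.  -92.6  75.6  77.6] y [-41.5 -36.   48.8  51.1] (array([-7.7,  3.7]), array([171.1,  95.2]), 0.28)
top held 133 x [-68.5 -67.3  55.1  59.5] y [-30.1 -24.6  27.8  28.2] (array([-8.9, 16.2]), array([135.1,  55. ]), 21.76)
top base 274 x [-68.7 -59.2  47.3  52.2] y [-22.9 -20.8  27.9  28.5] (array([-5.5,  2.6]), array([128.6,  52.4]), 0.42)
top boards 193 x [-89.9 -89.1  77.7  79.4] y [-42.9 -36.5  42.7  44.5] (array([-4.5,  0.7]), array([170.5,  89.3]), 0.59)
```

Request:
servo_tool([
  [0,0,0,0,1,-3,0.6],
  [0,0,0,0,1,-6,0.6],
  [0,0,0,0,1,-9,0.6],
  [0,0,0,0,1,-12,0.6],
  [0,0,0,0,1,-12,0.6],
])

```text
clock: 17.38
tcp_pos: [0.6058, -0.2326, 0.0794]
orientation: [-0.22, -3.133, -0.0]
contact_force: [-0.7, 0.2, -0.7]
grip_width: 0.0595
gripper_force: 43.6
```

Request:
servo_tool([
  [0,0,0,0,0,-2,0.6],
  [0,0,0,0,0,-4,0.6],
  [0,0,0,0,0,-6,0.6],
  [0,0,0,0,0,-7,0.6],
  [0,0,0,0,0,-7,0.6],
])

```text
clock: 17.8
tcp_pos: [0.6062, -0.2326, 0.073]
orientation: [-0.221, -3.133, -0.0]
contact_force: [1.0, -0.9, -1.1]
grip_width: 0.0596
gripper_force: 43.6
```

Request:
servo_tool([
  [0,0,0,0,0,-1,0.6],
  [0,0,0,0,0,-2,0.6],
  [0,0,0,0,0,-3,0.6],
  [0,0,0,0,0,-3,0.6],
])

```text
clock: 18.13
tcp_pos: [0.6067, -0.2326, 0.0723]
orientation: [0.221, 3.133, -0.001]
contact_force: [-5.4, 0.9, 13.2]
grip_width: 0.059
gripper_force: 45.3
```

```bash
python3 s.py;python3 u.py "(.09,.112)"
```

```text
t 18.13 tcp [ 606.7 -232.6   72.3] yang 81.94 zax [ 0.    -0.001 -1.   ] w 59.0 gf 45.3 F [-5.4  0.9 13.2] q [ 0.67  0.68 -0.57  1.71  0.46  0.89  1.34]
side held 250 x [-69.4 -65.4  56.4  57.6] y [-30.2 -28.3  34.8  36.2] (array([-5.8,  3.3]), array([ 68.4, 129.7]), 89.53)
side base 236 x [-66.6 -62.2  51.9  55.9] y [-29.6 -26.7  34.5  36.4] (array([-5.2,  3.5]), array([126.1,  67.1]), 0.29)
side boards 189 x [-93.2 -92.2  75.   77.1] y [-42.6 -37.5  49.1  50.8] (array([-8.1,  4.5]), array([171.3,  94.7]), 0.23)
top held 118 x [-68.3 -67.5  57.5  59.2] y [-27.3 -17.2  29.   29.2] (array([-9. , 18.8]), array([135.6,  55.9]), 21.84)
top base 96 x [-68.7 -59.9  56.1  57.8] y [-29.2 -26.7  28.8  29.1] (array([-3.6, 10.8]), array([126.,  59.]), 13.13)
top boards 177 x [-89.9 -89.   77.6  79.5] y [-43.2 -36.   42.7  44.8] (array([-4.9,  0.9]), array([169.9,  89. ]), 0.15)
```

The tub is seated: TCP at 72.3 mm as predicted, with 13 N contact. I'll release and retreat.

Request:
servo_tool([
  [0,0,0,0,0,1,0.3],
  [0,0,0,0,0,2,0.24],
  [0,0,0,0,0,2,0.15],
  [0,0,0,0,0,2,0.0],
  [0,0,0,0,0,2,0.0],
])

```text
clock: 18.65
tcp_pos: [0.6064, -0.2327, 0.0722]
orientation: [-0.221, -3.134, -0.0]
contact_force: [-0.4, -0.4, -0.3]
grip_width: 0.0857
gripper_force: 0.0
```

Request:
servo_tool([
  [0,0,0,0,0,5,0.0],
  [0,0,0,0,0,20,0.0],
  [0,0,0,0,0,50,0.0],
  [0,0,0,0,0,85,0.0],
  [0,0,0,0,0,120,0.0],
])

```text
clock: 19.07
tcp_pos: [0.6062, -0.2323, 0.1945]
orientation: [-0.22, -3.134, -0.001]
contact_force: [0.6, -0.6, 0.3]
grip_width: 0.0853
gripper_force: 0.0
```

Request:
servo_tool([
  [0,0,0,-25,-20,15,0.0],
  [0,0,0,-50,-40,30,0.0],
  [0,0,0,-75,-60,30,0.0],
  [0,0,0,-100,-80,30,0.0],
  [0,0,0,-120,-110,30,0.0],
])

```text
clock: 19.48
tcp_pos: [0.4854, -0.3416, 0.2244]
orientation: [0.216, 3.133, -0.001]
contact_force: [1.3, -0.4, -0.4]
grip_width: 0.0853
gripper_force: 0.0
```

Request:
servo_tool([
  [0,0,0,-15,-30,0,0.0],
  [0,0,0,-30,-60,0,0.0],
  [0,0,0,-40,-90,0,0.0],
  [0,0,0,-40,-90,0,0.0],
  [0,0,0,-40,-90,0,0.0],
])

```text
clock: 19.9
tcp_pos: [0.4451, -0.435, 0.2232]
orientation: [0.228, 3.133, -0.001]
contact_force: [0.7, 0.9, 1.0]
grip_width: 0.0853
gripper_force: 0.0
```

```bash
python3 s.py;python3 u.py "(.09,.112)"
python3 - <<'E'
from m import *
a=ld('top')[0][150:290,270:440]; b=ld('side')[0][130:270,220:390]
cv2.imwrite('pics/fin.png',cv2.resize(np.hstack([a,b]),(800,330)))
for n in('top','side'): print(rect(sel(n,'yellow',(.4,-.2,.65,.12),(.01,.1))))
E
```

```text
t 19.9 tcp [ 445.1 -435.   223.2] yang 81.69 zax [ 0.    -0.001 -1.   ] w 85.3 gf 0.0 F [0.7 0.9 1. ] q [ 1.12  0.47 -0.61  1.66  0.29  1.1   1.86]
side held 325 x [-69.  -65.1  56.4  57.8] y [-30.3 -28.   34.1  36.3] (array([-5.5,  2.5]), array([129.5,  68.3]), 0.31)
side base 240 x [-66.3 -61.8  50.5  56.2] y [-28.7 -26.5  35.4  36.4] (array([-5.6,  4.1]), array([ 67.8, 125.1]), 87.71)
side boards 188 x [-93.1 -92.4  75.3  77.8] y [-42.9 -36.2  49.2  51. ] (array([-7.9,  3.8]), array([ 96.3, 171.7]), 89.77)
top held 188 x [-68.5 -67.1  59.1  59.6] y [-29.8 -29.1  28.8  29.1] (array([-4.4, -0.5]), array([129.2,  59.2]), 0.02)
top base 235 x [-65.  -53.6  56.8  58.8] y [-29.5 -28.9  28.6  28.9] (array([-4.7, -0.3]), array([128.2,  58.8]), 0.15)
top boards 298 x [-90.  -88.8  78.2  79.4] y [-46.2 -42.   41.2  44.6] (array([-5.2, -1. ]), array([170.2,  91.7]), 0.06)
(array([529.6,  -9.7]), array([ 49.7, 125.3]), 0.98)
(array([527.7,  -4.1]), array([ 50.3, 135. ]), 0.28)
```

View pics/fin.png

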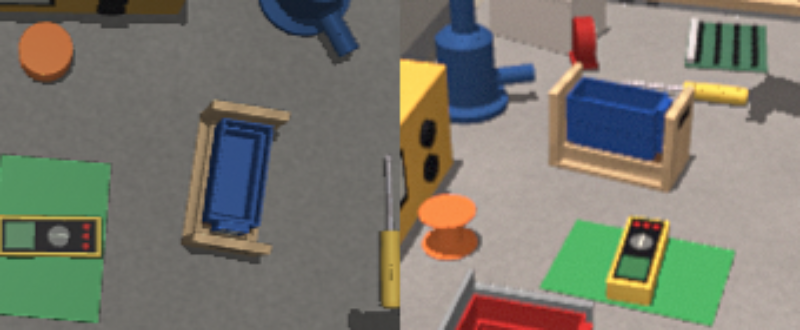

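The tub is nested straight at carrier (240,175), aligned to within 1 mm and 0.2°, with the meter on the mat at (55,237). I'm handing in.

```bash
python3 -c "
from bench import r
print(r.hand_in())"
```

```text
the job is handed in; nothing more can be done
None
```

I handed in the job at about 20 s: the multimeter lies face up on the mat, and the rack tub was stood on the bench and released, then nested straight in the carrier tub (within about 1 mm by camera); the hand-in gave no verdict.

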